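# Hang the long pliers back into the gap on the sprung tool bar

## Robot

A 6-joint arm with a two-finger parallel gripper is mounted at the origin on a cart in front of the work surface, level with it; the furniture and walls round the work are solid. World frame = base frame: x ahead of the robot, y to its left, z up, the work surface at z = 0. Lengths are in mm, angles in rad, forces in N, time in s.
With the tool pointing down it reaches from about 400 to 925 mm from the base axis. Payload 12.5 kg.
Tool frame: the origin (TCP) lies between the finger pads; the fingertips stand 11 mm ahead of it and the grasp point (between the pads) lies 8 mm behind it (env.tip_extent is the distance from the TCP to the fingertips, in mm); x points along the fingers, z is the direction in which the jaws open and shut, and the axes are right-handed (so a half turn about x gives the same grasp; the last joint's range is limited). The gripper opens to 95 mm and grips with 3 to 60 N. Pads are 20 mm wide; open, the fingers measure 119 mm over their backs; the gripper's body (75 mm by 180 mm) begins 59 mm behind the grasp point.
Start: joints at [-1.348, 0.491, 1.559, -0, 1.092, -0.106], TCP at [201.84, -591.529, 225.661] pointing down, gripper open.
Joint ranges: [-3.1, 3.1], [-0.84, 2.19], [0.05, 2.79], [-1.13, 4.28], [0.06, 2.93], [-2.69, 2.69]. Speed limits (rad/s): [2.22, 2.22, 2.79, 3.14, 3.14, 3.14].

## Interface

Orientations are given as [roll, pitch, yaw] about the fixed x, y, z axes, in that order (R = Rz(yaw) Ry(pitch) Rx(roll)).
In Python, from cell import status, imaging, env gives the robot as it stands. The module is installed in compiled form; this text tells all that it offers.
- The arm moves only by the tool apply_moves, never from a script. Its argument "increments" is a list of rows, each a list of 5 numbers: the closure, from 0 (fully open) to 1 (shut), then the shift along the tool's x, y, z in mm, then the turn about the tool's x in degrees. A call has 1 to 10 rows; each row shifts and turns the commanded pose from where the row before left it, along the tool's axes as they then stand; what a row does not reach is not made up. A row lasts 1/10 s, in which the tool goes at most 50 mm and 8.59 degrees, less where a joint would pass 70% of its speed; a pose out of reach is approached as far as the arm can. A call with a gripper value outside its range is refused whole. The fingers move at their own pace and stop on an object; the grip force is fixed at half the most. Time passes only in rows, so rows that do not move let the fingers close. It gives the time, the measured TCP pose, the force and the opening at its end, in the units of the state.
- status.state(): the state, without advancing time (a new reading comes with each control period).
- imaging.read_camera(name): name is "scene" or "top"; returns a dict with "pixels" (400x640x3 uint8, red, green, blue), "fovy" (degrees; the focal length in pixels is half the picture's height over the tangent of half this angle, whatever the lens; pixels are square), "cx", "cy" (the principal point, pixels), "R" (3x3) and "t" (3): a world point X has camera coordinates R X + t. Camera axes: x right, y down, z forward; pixel columns grow to the right and rows downward; lengths in mm; the calibration is good to about 2 mm. A picture is of the moment at which its call begins. There is no depth.
- env.job_done(): hands the job in, once; it reports no verdict.
The state is a dict: "t": time; "joints": joint angles; "qvel": joint speeds; "tau": joint torques, N m; "eef_pos": TCP position; "tcp_rot": TCP orientation; "ft_force": force on the tool from outside, world axes, zero at the start; "moment": the same for the moment, N m; "opening": opening from 0.0 (shut) to 1.0 (fully open).
Only numpy, scipy, OpenCV 4.12 (cv2) and the standard library are available. Lean on these libraries where they do the work, as an engineer would, in place of code of your own. Each camera call takes 0.05 s, during which the arm holds its last target. There are 200 camera calls.

## Task

Take the long pliers off the little stand and hang them astride the rack's steel bar, jaws up, between the two pliers that hang there, settled fully down in the bar's notch. The notch is somewhere in that gap: rest the pliers lightly on the bar and slide them along it until they drop in. The bar is sprung, so never press it far down, and leave the two neighbours hanging where they are.

Things in the scene. Friction and masses are not known exactly. Their poses are not given: they have to be found in the camera images.
- long_pliers: long pliers, 168 mm long, 36 mm wide (x) over the grips, 12 mm thick (y), about 0.1 kg, standing jaws up on the stand's blade. Origin: midway between the lower ends of the grips; z up to the jaws, x from grip to grip. Jaws from z 118 to 168 mm, about 10 mm thick along y, at most 18 mm wide along x: grasp them there from above, near the top. Either way round will do
- long_roof (a point): long pliers: the roof of the slot between the grips, which hangs on a bar: the flat underside of the joint, 12 mm along y, 99 mm above the origin. The slot is open at the bottom, 10 mm wide along x (12 mm near the roof). Axes as the pliers
- left_pliers: shorter pliers, 140 mm long, 12 mm thick, origin and axes as for the long pliers; hangs on the bar's flat top at about y = +25 mm of the rack, beside the notch
- right_pliers: the other shorter pliers, 140 mm long, hanging in the same way at about y = -25 mm of the rack; about 38 mm are free between the two
- tool_rack: rack: two wooden posts 100 mm apart along y that carry a sprung steel bar along y, 5 mm thick, over x = 0. Origin on the bench midway between the posts, z up. Pliers seated in the bar's notch have their origin at x = 0, z = 11 mm; resting on the bar's top beside it, at z = 16 mm
- bar_mid (a point): point of the rack at the height of the bar's flat top, 115 mm over the bench, midway between the posts. The bar's one notch is cut across its top, 15 mm long along y, 5 mm deep, with square ends. The bar is clamped anywhere lengthwise: the notch's middle lies 3 to 10 mm to one side or the other of this point along y; this is not measured
- notched_bar (a joint): how far the sprung bar is pushed down, in m: 0 at rest, 0.006 at its stop. It yields only above about 3 N of push, then 1 mm for each 2.5 N, and carries the neighbours with it. It must stay below 0.004
- tool_stand: little stand under the long pliers: a wooden foot 70 x 60 x 8 mm with an upright steel blade, 5 mm thick along x, 30 mm along y, its top 115 mm above the bench. Origin on the bench under its middle, z up. Not part of the job: the fixed shade of the bench lamp, 0.15 m across, hangs over x 0.56, y -0.32 m with its rim 0.51 m above the bench; keep the wrist clear of it
There are look-alikes about, which are no part of the job. Leave any blue look-alike of the right_pliers alone.

How it is judged:
By the outcome, as a careful person would: the job done as asked, in the order asked, and still so for the second after the job is handed in, with the robot touching nothing.
It also fails if it takes over 56 s, if anything falls off the work surface, if the arm or the gripper's body presses on something with over 40 N, if the wrist force passes 120 N, or if a joint passes its speed limit or range.

## Working session

There is one attempt and no reset: what is moved stays moved. The work goes in short steps, Python scripts to look and compute and a tool call to move; the robot and the scene stay as the last step left them, time stands still between calls to the robot, and variables do not carry over. Pictures are saved under pics/ and viewed, about 8 in all and at most 12, crops included, and the job is handed in when it is done.

Besides the shell and the picture viewer there is one more tool, called after "Request:" as name(argument=value, ...) on one line, values as JSON. apply_moves: Moves the arm, as the interface text tells. Its arguments: {"type":"object","properties":{"increments":{"type":"array"}},"required":["increments"]}

```bash
mkdir -p pics; cat > h.py <<'E'
import numpy as np, cv2
from cell import status, imaging, env
def shot(n,f):
    c=imaging.read_camera(n); cv2.imwrite(f'pics/{f}.png',c['pixels'][:,:,::-1]); np.savez(f'pics/{f}.npz',**{k:np.asarray(v) for k,v in c.items()}); return c
def load(f): return dict(np.load(f'pics/{f}.npz'))
def fl(c): return 200/np.tan(np.radians(float(c['fovy'])/2))
def proj(c,X):
    p=np.atleast_2d(X)@c['R'].T+c['t']; return p[:,:2]/p[:,2:]*fl(c)+[float(c['cx']),float(c['cy'])]
def ray(c,u,v):
    d=c['R'].T@np.array([(u-c['cx'])/fl(c),(v-c['cy'])/fl(c),1.]); return -c['R'].T@c['t'],d
def atz(c,u,v,z):
    o,d=ray(c,u,v); return o+d*(z-o[2])/d[2]
E
python3 - <<'E'
from h import *
for n in('scene','top'):
    c=shot(n,n+'0'); print(n,c['fovy'],c['cx'],c['cy'],(-c['R'].T@c['t']).round(),c['R'].round(3).tolist())
print(status.state())
E
```

```text
scene 44.02489858794821 333.2187758963237 200.41580911522166 [  -2. -564.  473.] [[0.761, -0.648, 0.011], [-0.283, -0.348, -0.894], [0.584, 0.677, -0.448]]
top 56.07298081795914 321.9368114815674 202.89673821720515 [430.  27. 947.] [[0.003, -1.0, 0.016], [-0.994, -0.005, -0.109], [0.109, -0.015, -0.994]]
{'t': 0.1, 'joints': array([-1.34762435e+00,  4.91492116e-01,  1.55934198e+00, -2.02242648e-06,
        1.09169272e+00, -1.05592802e-01]), 'qvel': array([-0.00119159, -0.00161136, -0.00151129,  0.00169057,  0.00013207,
        0.00031946]), 'tau': array([ 3.58853023e-03, -6.13622832e+01, -2.58607131e+01,  6.94348197e-02,
        4.69644251e-02, -4.69667782e-05]), 'eef_pos': array([ 201.7817183 , -591.34136662,  225.14065117]), 'tcp_rot': array([3.03792012, 1.56986216, 1.79588951]), 'ft_force': array([-0.41712284,  0.16468137, -0.44644769]), 'moment': array([-0.01317268, -0.04643393, -0.03130723]), 'opening': 0.9991945653867828}
```

View pics/scene0.png

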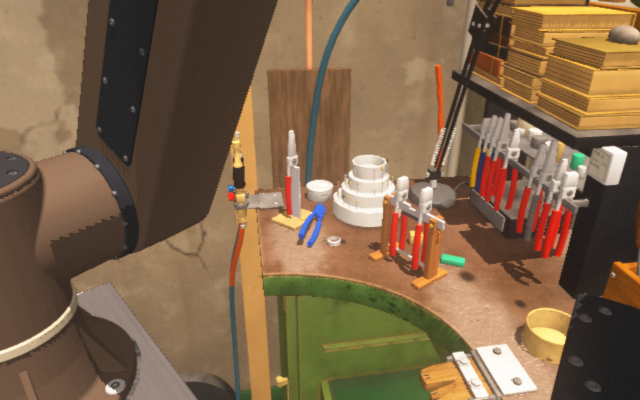

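View pics/top0.png

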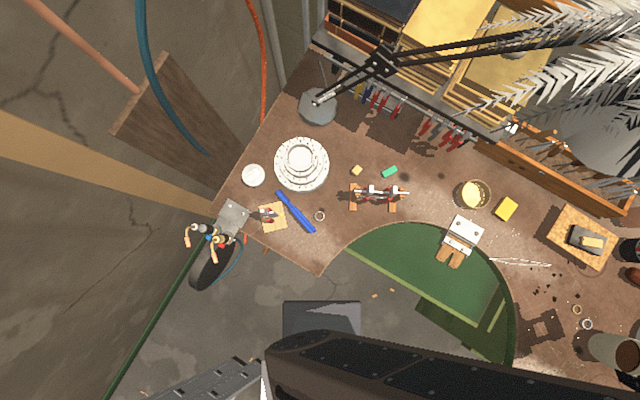

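The overview shows the long pliers on their stand at scene (291,185) / top (268,215), and the rack with red neighbours at scene (410,230) / top (378,193). Now I'll enlarge both.

```bash
python3 - <<'E'
from h import *
s=cv2.imread('pics/scene0.png');t=cv2.imread('pics/top0.png')
r=lambda im,x,y,w,h,k:cv2.resize(im[y:y+h,x:x+w],None,fx=k,fy=k,interpolation=cv2.INTER_CUBIC)
a=np.hstack([r(s,262,122,66,115,3.0),np.zeros((345,6,3),'u1').astype('uint8'),r(s,360,170,115,115,3)])
b=np.hstack([r(t,240,190,80,50,4.5),r(t,340,170,80,50,4.5)])
w=max(a.shape[1],b.shape[1]);p=lambda i:np.pad(i,((0,0),(0,w-i.shape[1]),(0,0)))
cv2.imwrite('pics/c1.png',np.vstack([p(a),p(b)])); print(a.shape,b.shape)
c=load('top0')
for n,u,v in(('standfoot',272,216),('postL',366,196),('postR',392,196)):print(n,atz(c,u,v,8).round())
E
```

```text
(345, 549, 3) (225, 720, 3)
standfoot [499. 138.   8.]
postL [551. -98.   8.]
postR [ 552. -164.    8.]
```

View pics/c1.png

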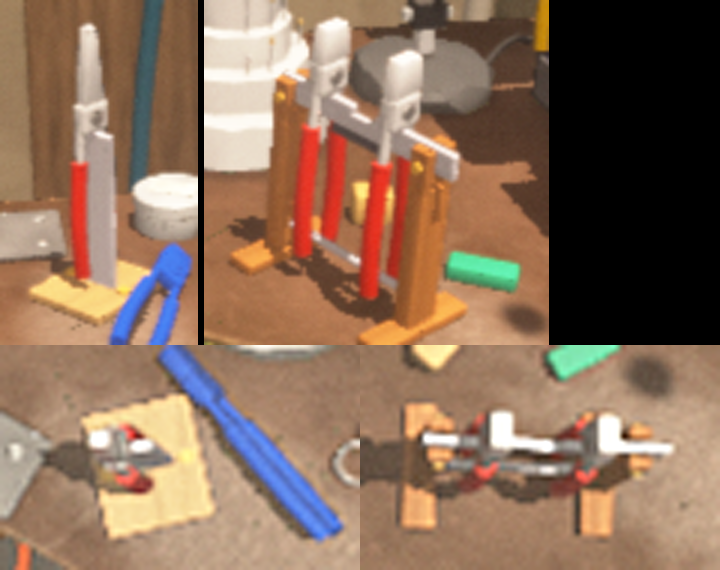

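```bash
python3 - <<'E'
from h import *
s=cv2.imread('pics/scene0.png')
def r(x,y,w,h,k):
    im=cv2.resize(s[y:y+h,x:x+w],None,fx=k,fy=k,interpolation=cv2.INTER_LANCZOS4)
    for i in range(0,w,10): cv2.putText(im,str(x+i),(i*k,8),0,.3,(0,255,255)); cv2.line(im,(i*k,10),(i*k,14),(0,255,255))
    for i in range(10,h,10): cv2.putText(im,str(y+i),(0,i*k+3),0,.3,(0,255,0))
    return im
cv2.imwrite('pics/c2.png',np.hstack([r(272,126,42,100,6),r(378,170,86,100,6)]))
E
```

```text
(no output)
```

View pics/c2.png

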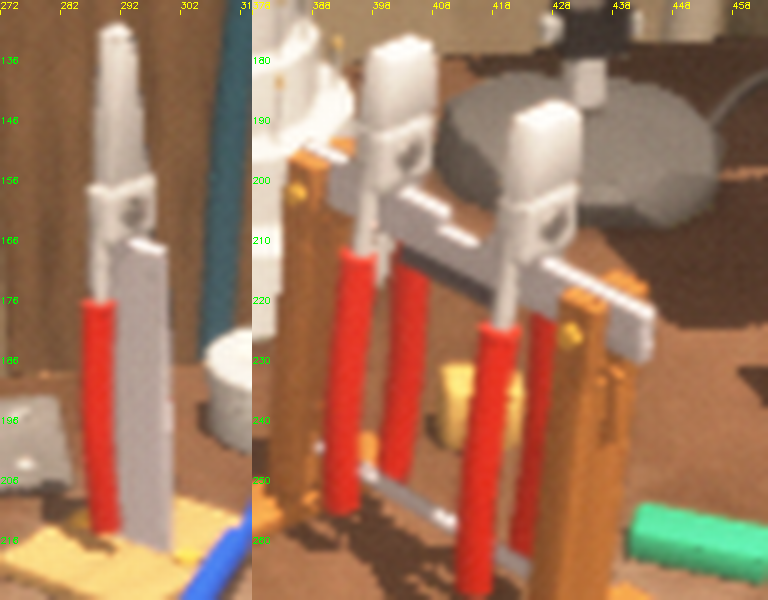

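The picture shows the notch in the bar: its lit floor runs from about (409,207.5) to (416,211), and its far wall is near u≈410.8. I'll fit the rack and stand poses from both cameras.

```bash
cat > fit.py <<'E'
from h import *
from scipy.optimize import least_squares
cs,ct=load('scene0'),load('top0')
S=lambda x,y:(378+(x-252)/6,170+y/6)      # rack crop c2
L=lambda x,y:(272+x/6,126+y/6)            # stand crop c2
T1=lambda x,y:(240+x/4.5,190+(y-345)/4.5); T2=lambda x,y:(340+(x-360)/4.5,170+(y-345)/4.5)
def W(p,X):
    c,s=np.cos(p[2]),np.sin(p[2]);X=np.atleast_2d(X);return np.c_[p[0]+c*X[:,0]-s*X[:,1],p[1]+s*X[:,0]+c*X[:,1],X[:,2]]
def fit(p0,obs):
    f=lambda p:np.concatenate([((proj(c,W(p,X))[0]-uv)*w) for c,X,uv,w in obs])
    r=least_squares(f,p0,loss='soft_l1');print(r.x.round(3));print(r.fun.reshape(-1,2).round(1).tolist());return r.x
def bary(c,p,uv,x,z): # y along the rack where the pixel ray meets line, by least squares
    r=least_squares(lambda q:proj(c,W(p,[x,q[0],z]))[0]-uv,[0.]);return r.x[0],r.fun
if __name__=='__main__':
    R=fit([550,-131,0],[(ct,[0,50,4],T2(420,464),.6),(ct,[0,-50,4],T2(597,475),.0),
     (cs,[0,25,156],S(405,45),1),(cs,[0,-25,156],S(549,108),1),
     (ct,[0,25,156],T2(500,424),1),(ct,[0,-25,156],T2(608,430),1),
     (cs,[0,25,16],S(372,497),.5),(cs,[0,-25,16],S(502,575),.5)])
    for n,uv,z in(('farwall top',S(449,215),115),('far floor',S(441,228),110),('near floor',S(478,247),110),('near bar end',S(638,325),115),('far barend',S(308,146),115)):
        print(n,bary(cs,R,uv,-2.5,z))
    St=fit([499,138,0],[(ct,[35,30,8],T1(82,408),1),(ct,[35,-30,8],T1(187,393),1),(ct,[-35,-30,8],T1(213,515),1),(ct,[-35,30,8],T1(110,537),1),
      (cs,[0,0,184],L(117,32),1),(cs,[-2.5,-15,115],L(165,252),1),(cs,[-2.5,15,115],L(130,241),.5)])
    print('jaw top at z184 if on stand axis',W(St,[0,0,184]), 'top px',proj(ct,W(St,[0,0,184])))
    from scipy.spatial.transform import Rotation as Ro
    s=status.state();print(Ro.from_euler('xyz',s['tcp_rot']).as_matrix().round(3).tolist())
E
python3 fit.py
```

```text
[ 5.49240e+02 -1.16838e+02 -3.40000e-02]
[[0.0, -0.1], [0.0, -0.0], [-0.1, -0.3], [-0.3, -0.1], [1.0, 0.1], [0.4, -0.3], [-0.4, -0.4], [-0.3, -0.4]]
farwall top (np.float64(2.059448208789469), array([-0.02631652,  0.05272949]))
far floor (np.float64(4.482720387766963), array([-0.06015987,  0.11919514]))
near floor (np.float64(-8.890176335077284), array([-0.03834367,  0.07597041]))
near bar end (np.float64(-64.39757191582675), array([ 1.01739029, -2.0385084 ]))
far barend (np.float64(55.25952915291935), array([ 0.06498769, -0.1302135 ]))
[4.99119e+02 1.34949e+02 2.15000e-01]
[[0.4, 1.0], [0.5, -0.6], [0.3, -0.5], [-0.4, -0.3], [0.7, -0.7], [-1.2, 0.3], [-3.7, -0.9]]
jaw top at z184 if on stand axis [[499.11867327 134.94897198 184.        ]] top px [[263.27903034 209.715116  ]]
[[-0.0, 0.946, 0.323], [0.001, 0.323, -0.946], [-1.0, 0.0, -0.001]]
```

```bash
cat > plan.py <<'E'
from h import *
from scipy.spatial.transform import Rotation as Ro
def plan(tx,ty,tz,yaw,n,g,vis=True):
    """rows for straight-line motion to TCP (tx,ty,tz) with tool z at yaw (deg)"""
    s=status.state();p=s['eef_pos'].copy();R=Ro.from_euler('xyz',s['tcp_rot']).as_matrix()
    a=np.degrees(np.arctan2(R[1,2],R[0,2]));d=(yaw-a+180)%360-180;T=np.array([tx,ty,tz]);p0=p.copy();rows=[]
    for i in range(n):
        want=p0+(T-p0)*(i+1)/n;sh=np.round(R.T@(want-p),0 if n>3 else 1);tw=round(-d/n,1)
        rows.append([g,*sh.tolist(),tw]);p=p+R@sh;R=R@Ro.from_euler('x',tw,degrees=True).as_matrix()
    print('now',p0.round(1),'yaw',round(a,1),'->',p.round(1));print(rows)
E
python3 -c "
from plan import *
plan(499,135,225,12.3,20,0)"
```

```text
now [ 201.8 -591.3  225.1] yaw -71.2 -> [499.1 135.3 224.7]
[[0, 0.0, 26.0, -30.0, np.float64(-4.2)], [0, 0.0, 28.0, -27.0, np.float64(-4.2)], [0, 0.0, 29.0, -26.0, np.float64(-4.2)], [0, 0.0, 32.0, -23.0, np.float64(-4.2)], [0, 0.0, 33.0, -21.0, np.float64(-4.2)], [0, 0.0, 35.0, -18.0, np.float64(-4.2)], [0, 0.0, 36.0, -16.0, np.float64(-4.2)], [0, 0.0, 37.0, -13.0, np.float64(-4.2)], [0, 0.0, 38.0, -10.0, np.float64(-4.2)], [0, 0.0, 38.0, -8.0, np.float64(-4.2)], [0, 0.0, 39.0, -5.0, np.float64(-4.2)], [0, 0.0, 39.0, -1.0, np.float64(-4.2)], [0, 0.0, 40.0, 1.0, np.float64(-4.2)], [0, 1.0, 39.0, 3.0, np.float64(-4.2)], [0, -0.0, 38.0, 7.0, np.float64(-4.2)], [0, -0.0, 38.0, 10.0, np.float64(-4.2)], [0, -0.0, 38.0, 12.0, np.float64(-4.2)], [0, -0.0, 36.0, 15.0, np.float64(-4.2)], [0, -0.0, 35.0, 18.0, np.float64(-4.2)], [0, -0.0, 34.0, 20.0, np.float64(-4.2)]]
```

Request:
apply_moves(increments=[[0, 0, 26, -30, -4.2], [0, 0, 28, -27, -4.2], [0, 0, 29, -26, -4.2], [0, 0, 32, -23, -4.2], [0, 0, 33, -21, -4.2], [0, 0, 35, -18, -4.2], [0, 0, 36, -16, -4.2], [0, 0, 37, -13, -4.2], [0, 0, 38, -10, -4.2], [0, 0, 38, -8, -4.2]])

```text
t: 1.1
eef_pos: [350.5, -227.0, 225.6]
tcp_rot: [-2.434, 1.571, -2.94]
ft_force: [0.8, -0.3, -0.9]
opening: 0.997
```

Request:
apply_moves(increments=[[0, 0, 39, -5, -4.2], [0, 0, 39, -1, -4.2], [0, 0, 40, 1, -4.2], [0, 0, 39, 3, -4.2], [0, 0, 38, 7, -4.2], [0, 0, 38, 10, -4.2], [0, 0, 38, 12, -4.2], [0, 0, 36, 15, -4.2], [0, 0, 18, 9, -4.2], [0, 0, 0, 0, 0]])

```text
t: 2.1
eef_pos: [477.2, 82.8, 225.3]
tcp_rot: [2.819, 1.57, 2.974]
ft_force: [0.8, -0.2, -0.6]
opening: 1.002
```

```bash
python3 -c "
from plan import *
plan(499,135,225,12.3,3,0)
a=shot('scene','s1');b=shot('top','t1')
r=lambda im,x,y,w,h,k:cv2.resize(im[y:y+h,x:x+w],None,fx=k,fy=k,interpolation=cv2.INTER_CUBIC)
s=cv2.imread('pics/s1.png');t=cv2.imread('pics/t1.png')
cv2.imwrite('pics/c3.png',np.hstack([r(s,250,80,90,130,4),r(t,215,145,90,130,4)]))"
```

```text
now [477.2  82.8 225.3] yaw 8.9 -> [499. 135. 225.]
[[0, 0.1, 16.1, 9.9, np.float64(-1.1)], [0, 0.1, 15.9, 10.1, np.float64(-1.1)], [0, 0.1, 15.6, 10.5, np.float64(-1.1)]]
```

View pics/c3.png

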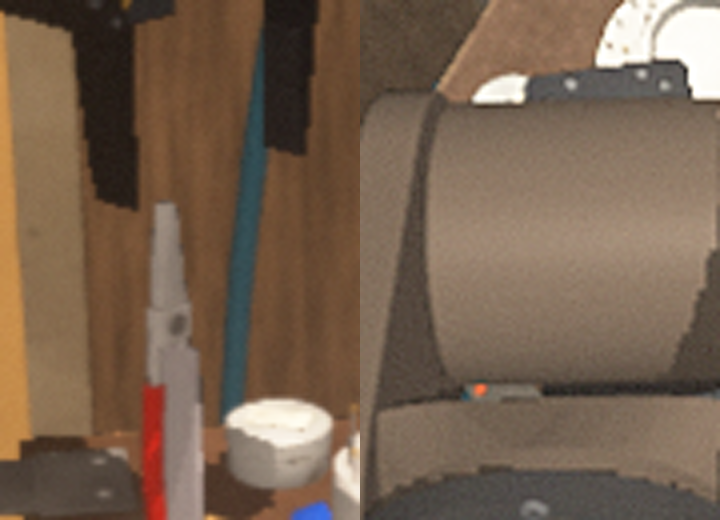

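The pliers still stand untouched and the open fingers are clear above them, with tips at about (280,131) and (322,117). I'll move over the jaws.

Request:
apply_moves(increments=[[0, 0, 16, 10, -1.1], [0, 0, 16, 10, -1.1], [0, 0, 16, 10, -1.1], [0, 0, 0, 0, 0]])

```text
t: 2.6
eef_pos: [498.5, 133.2, 225.5]
tcp_rot: [-0.713, 1.571, -0.506]
ft_force: [0.6, -0.7, -0.6]
opening: 0.997
```

```bash
python3 -c "
from plan import *
c=load('s1');print('tip mid then',proj(c,[[477.2,82.8,214]]))
plan(499,135,166,12.3,3,0)
c=shot('scene','s2');p=status.state()['eef_pos'];print(proj(c,[p-[0,0,11],[499,135,184]]))
s=cv2.imread('pics/s2.png');cv2.imwrite('pics/c4.png',cv2.resize(s[80:210,250:340],None,fx=4,fy=4,interpolation=cv2.INTER_CUBIC))"
```

```text
tip mid then [[299.52005583 123.98015888]]
now [498.5 133.2 225.5] yaw 11.9 -> [499. 135. 166.]
[[0, 19.8, 0.5, 0.3, np.float64(-0.1)], [0, 19.9, 0.6, 0.3, np.float64(-0.1)], [0, 19.8, 0.5, 0.2, np.float64(-0.1)]]
[[292.05322962 114.66704873]
 [292.1180857  130.61797718]]
```

View pics/c4.png

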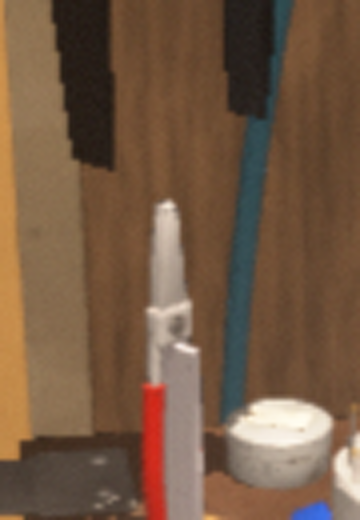

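Fingers straddle the jaws in the scene view (jaw tip at (291,131), projected 292,130.6). Descending and closing.

Request:
apply_moves(increments=[[0, 15, 1.5, 0.4, 0], [0, 15, 0, 0, 0], [0, 15, 0, 0, 0], [0, 15, 0, 0, 0], [0, 0, 0, 0, 0]])

```text
t: 3.15
eef_pos: [497.2, 133.3, 164.3]
tcp_rot: [-3.128, 1.568, -2.922]
ft_force: [0.3, -0.9, 1.4]
opening: 1.0
```

Request:
apply_moves(increments=[[0.5, 0, 0, 0, 0], [0.7, 0, 0, 0, 0], [0.8, 0, 0, 0, 0], [0.9, 0, 0, 0, 0], [1, 0, 0, 0, 0], [1, 0, 0, 0, 0], [1, 0, 0, 0, 0], [1, 0, 0, 0, 0]])

```text
t: 3.95
eef_pos: [498.3, 134.9, 165.6]
tcp_rot: [-1.751, 1.571, -1.542]
ft_force: [0.0, -0.1, -0.1]
opening: 0.385
```

Request:
apply_moves(increments=[[1, 0, 0, 0, 0], [1, 0, 0, 0, 0], [1, 0, 0, 0, 0], [1, 0, 0, 0, 0], [1, 0, 0, 0, 0], [1, 0, 0, 0, 0]])

```text
t: 4.55
eef_pos: [498.3, 134.8, 165.6]
tcp_rot: [-2.667, 1.571, -2.459]
ft_force: [1.0, -0.2, -0.7]
opening: 0.12
```

Request:
apply_moves(increments=[[1, -10, 0, 0, 0], [1, -15, 0, 0, 0], [1, -20, 0, 0, 0], [1, -20, 0, 0, 0], [1, -20, 0, 0, 0], [1, -20, 0, 0, 0], [1, -20, 0, 0, 0], [1, -20, 0, 0, 0], [1, -10, 0, 0, 0], [1, 0, 0, 0, 0]])

```text
t: 5.55
eef_pos: [498.6, 134.9, 321.9]
tcp_rot: [-0.114, 1.568, 0.095]
ft_force: [-0.2, -0.3, -1.2]
opening: 0.124
```

```bash
python3 -c "
from plan import *
from fit import W
R=[549.24,-116.84,-.034];print('notch',W(R,[0,-4,115]),'mid',W(R,[0,0,115]))
print(status.state()['ft_force'],status.state()['joints'].round(2))
c=shot('scene','s3');t=shot('top','t3')
g=status.state()['eef_pos']+[0,0,8]; print(proj(c,[g,g+[0,0,10],g-[0,0,158]]))
plan(549.1,-120.8,319,-1.95,10,1)
s=cv2.imread('pics/s3.png');cv2.imwrite('pics/c5.png',cv2.resize(s[20:220,230:360],None,fx=3,fy=3,interpolation=cv2.INTER_CUBIC))"
```

```text
notch [[ 549.1040262  -120.83768822  115.        ]] mid [[ 549.24 -116.84  115.  ]]
[-0.15549161 -0.28860979 -1.2148516 ] [ 0.14  0.24  1.68 -0.    1.21 -0.07]
[[289.5186994   48.56521881]
 [289.34998783  42.38394729]
 [291.96163807 138.06984911]]
now [498.  134.8 320.1] yaw 11.9 -> [ 549.5 -121.1  319.1]
[[1, 0.0, -26.0, -0.0, np.float64(1.4)], [1, 0.0, -26.0, 0.0, np.float64(1.4)], [1, 0.0, -26.0, 1.0, np.float64(1.4)], [1, 0.0, -26.0, 2.0, np.float64(1.4)], [1, 1.0, -26.0, 2.0, np.float64(1.4)], [1, -0.0, -26.0, 3.0, np.float64(1.4)], [1, -0.0, -26.0, 3.0, np.float64(1.4)], [1, -0.0, -26.0, 4.0, np.float64(1.4)], [1, -0.0, -25.0, 5.0, np.float64(1.4)], [1, 0.0, -26.0, 6.0, np.float64(1.4)]]
```

View pics/c5.png

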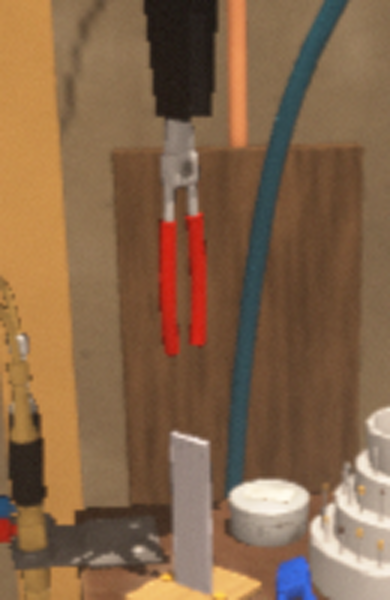

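The pliers are held straight, hanging clear of the stand, with the grip ends around (291.5,136) where expected. I'll carry them over the rack.

Request:
apply_moves(increments=[[1, 0, -25, 0, 1.4], [1, 0, -25, 0, 1.4], [1, 0, -25, 1, 1.4], [1, 0, -25, 2, 1.4], [1, 0, -25, 2, 1.4], [1, 0, -25, 3, 1.4], [1, 0, -25, 3, 1.4], [1, 0, -25, 4, 1.4], [1, 0, -25, 5, 1.4], [1, 0, -25, 6, 1.4]])

```text
t: 6.65
eef_pos: [548.6, -113.1, 319.4]
tcp_rot: [2.889, 1.569, 2.852]
ft_force: [0.5, -0.2, -0.7]
opening: 0.125
```

Request:
apply_moves(increments=[[1, 0, 0, 0, 0], [1, 0, 0, 0, 0], [1, 0, 0, 0, 0]])

```text
t: 6.95
eef_pos: [548.5, -111.4, 320.1]
tcp_rot: [2.773, 1.57, 2.738]
ft_force: [-0.3, -0.1, -0.7]
opening: 0.125
```

```bash
python3 -c "
from plan import *
P=[]
for i in range(5): c=imaging.read_camera('scene'); s=status.state(); P.append([*s['eef_pos'],*s['ft_force']])
print(np.round(P,1)); p=np.mean(P,0)[:3]; print(p)
c=shot('scene','s4')
g=p+[0,0,8]; print(proj(c,[g+[0,0,10],g-[0,0,59],g-[0,0,158]]), 'pic',3*(proj(c,[g-[0,0,158]])-[350,60]))
plan(549.3,-114.8,290,-1.95,3,1)
s=cv2.imread('pics/s4.png');cv2.imwrite('pics/c6.png',cv2.resize(s[60:260,350:480],None,fx=3,fy=3,interpolation=cv2.INTER_CUBIC))"
```

```text
[[ 5.486e+02 -1.113e+02  3.203e+02  4.000e-01  2.000e-01  3.000e-01]
 [ 5.486e+02 -1.113e+02  3.205e+02  1.100e+00 -3.000e-01 -8.000e-01]
 [ 5.487e+02 -1.113e+02  3.206e+02 -6.000e-01 -4.000e-01 -2.100e+00]
 [ 5.487e+02 -1.114e+02  3.207e+02  8.000e-01 -6.000e-01 -1.100e+00]
 [ 5.487e+02 -1.115e+02  3.207e+02 -2.000e-01  4.000e-01 -7.000e-01]]
[ 548.66384678 -111.37524982  320.54517102]
[[423.02468475  61.77394744]
 [418.62208258 110.17479157]
 [412.92804987 172.77322285]] pic [[188.78414961 338.31966854]]
now [ 548.8 -111.7  320.7] yaw -2.0 -> [ 549.3 -114.8  290. ]
[[1, 10.2, -1.0, 0.2, np.float64(-0.0)], [1, 10.3, -1.1, 0.2, np.float64(-0.0)], [1, 10.2, -1.0, 0.2, np.float64(-0.0)]]
```

View pics/c6.png

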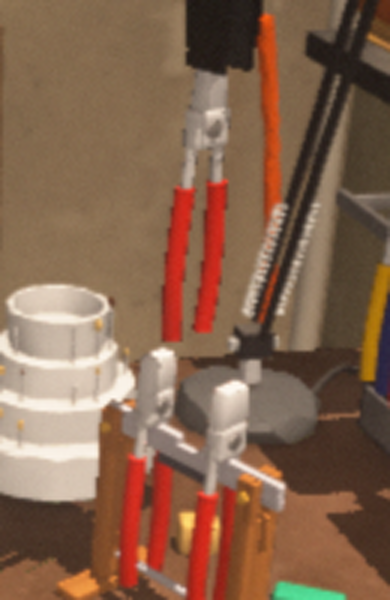

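The pliers hang above the gap with the grip ends at about (412.7,172), matching the prediction. Lowering to just above the bar.

Request:
apply_moves(increments=[[1, 15, -1.5, 0.3, 0], [1, 15, -1.5, 0.3, 0], [1, 10, 0, 0, 0], [1, 5, 0, 0, 0], [1, 0, 0, 0, 0], [1, 0, 0, 0, 0], [1, 0, 0, 0, 0]])

```text
t: 7.95
eef_pos: [549.5, -115.2, 276.3]
tcp_rot: [-0.376, 1.57, -0.412]
ft_force: [0.7, 0.3, -1.1]
opening: 0.127
```

```bash
cat > chk.py <<'E'
from plan import *
def avg(n=6):
    P=[]
    for i in range(n): imaging.read_camera('scene'); s=status.state(); P.append([*s['eef_pos'],*s['ft_force'],*s['moment']])
    m=np.mean(P,0);print('pos',m[:3].round(2),'F',m[3:6].round(2),'M',m[6:].round(3),'op',round(float(s['opening']),3),'t',s['t']);return m[:3]
E
python3 -c "
from chk import *
p=avg();c=shot('scene','s5')
g=p+[0,0,8]; print(3*(proj(c,[g-[0,0,158]])-[350,100]))
plan(549.3,-114.8,260,-1.95,3,1)
s=cv2.imread('pics/s5.png');cv2.imwrite('pics/c7.png',cv2.resize(s[130:240,370:450],None,fx=6,fy=5.4,interpolation=cv2.INTER_CUBIC))"
```

```text
pos [ 549.36 -115.15  275.97] F [ 0.42  0.05 -0.57] M [-0.006 -0.105 -0.005] op 0.122 t 8.25
[[188.02045348 298.04013079]]
now [ 549.3 -115.2  275.7] yaw -2.1 -> [ 549.3 -114.8  260. ]
[[1, 5.2, 0.1, -0.0, np.float64(-0.0)], [1, 5.3, 0.1, -0.0, np.float64(-0.0)], [1, 5.2, 0.2, -0.0, np.float64(-0.0)]]
```

View pics/c7.png

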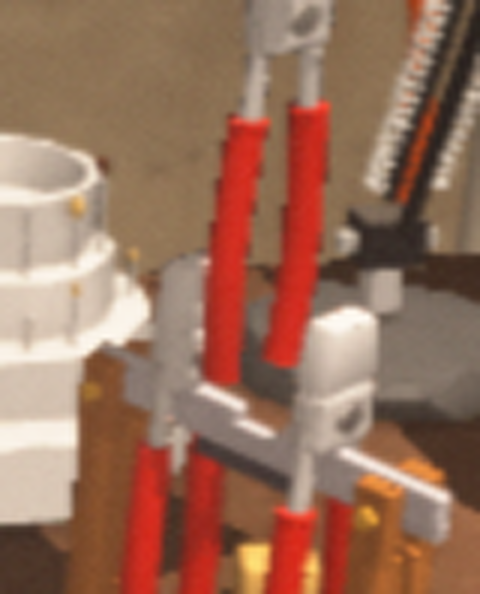

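The grip ends (412.5,199) straddle the bar line right over the notch's far wall, as planned. Going down astride the bar.

Request:
apply_moves(increments=[[1, 4, 0, 0, 0], [1, 4, 0, 0, 0], [1, 4, 0, 0, 0], [1, 4, 0, 0, 0], [1, 4, 0, 0, 0], [1, 0, 0, 0, 0]])

```text
t: 8.9
eef_pos: [549.1, -115.1, 255.0]
tcp_rot: [2.932, 1.57, 2.896]
ft_force: [0.1, -0.7, -0.5]
opening: 0.121
```

```bash
python3 -c "
from chk import *
avg()"
```

```text
pos [ 549.32 -115.14  255.67] F [-0.15 -0.07 -0.89] M [-0.025 -0.108 -0.001] op 0.124 t 9.2
```

No contact so far, with the grip ends already below the bar top. Continuing.

Request:
apply_moves(increments=[[1, 10, 0, 0, 0], [1, 10, 0, 0, 0], [1, 10, 0, 0, 0], [1, 10, 0, 0, 0], [1, 0, 0, 0, 0]])

```text
t: 9.7
eef_pos: [548.7, -115.0, 213.8]
tcp_rot: [2.887, 1.568, 2.851]
ft_force: [1.4, 0.5, -1.2]
opening: 0.125
```

Request:
apply_moves(increments=[[1, 10, 0, 0, 0], [1, 10, 0, 0, 0], [1, 10, 0, 0, 0], [1, 8, 0, 0, 0], [1, 5, 0, 0, 0], [1, 0, 0, 0, 0]])

```text
t: 10.3
eef_pos: [549.1, -115.1, 171.9]
tcp_rot: [2.948, 1.57, 2.912]
ft_force: [-0.1, -0.5, -0.1]
opening: 0.121
```

```bash
python3 -c "
from chk import *
avg()"
```

```text
pos [ 549.42 -115.18  172.84] F [ 0.12  0.13 -0.87] M [-0.014 -0.096 -0.021] op 0.121 t 10.6
```

Request:
apply_moves(increments=[[1, 2, 0, 0, 0], [1, 2, 0, 0, 0], [1, 1, 0, 0, 0], [1, 0.5, 0, 0, 0], [1, 0, 0, 0, 0], [1, 0, 0, 0, 0]])

```text
t: 11.2
eef_pos: [549.3, -115.2, 167.1]
tcp_rot: [-0.925, 1.571, -0.961]
ft_force: [-0.1, 0.6, -0.9]
opening: 0.128
```

```bash
python3 -c "
from chk import *
avg()"
```

```text
pos [ 549.29 -115.15  167.16] F [-0.02  0.06 -1.07] M [-0.024 -0.093  0.007] op 0.123 t 11.5
```

Request:
apply_moves(increments=[[1, 0.5, 0, 0, 0], [1, 0.5, 0, 0, 0], [1, 0.5, 0, 0, 0], [1, 0, 0, 0, 0]])

```text
t: 11.9
eef_pos: [549.3, -115.2, 165.6]
tcp_rot: [-1.285, 1.571, -1.321]
ft_force: [-0.7, 0.1, -1.3]
opening: 0.123
```

```bash
python3 -c "
from chk import *
avg()"
```

```text
pos [ 549.27 -115.14  165.6 ] F [ 0.08  0.28 -0.63] M [-0.013 -0.105 -0.015] op 0.129 t 12.2
```

Request:
apply_moves(increments=[[1, 0.5, 0, 0, 0], [1, 0, 0, 0, 0], [1, 0, 0, 0, 0]])

```text
t: 12.5
eef_pos: [549.4, -115.2, 165.4]
tcp_rot: [-0.49, 1.57, -0.526]
ft_force: [-1.3, -0.1, 2.9]
opening: 0.125
```

```bash
python3 -c "
from chk import *
avg()"
```

```text
pos [ 549.37 -115.18  165.27] F [ 0.06 -0.13  3.15] M [-0.067 -0.075 -0.004] op 0.122 t 12.8
```

Contact at TCP z 165.3 with about 4 N. I'll ease off slightly and slide toward −y, watching for the force to vanish.

Request:
apply_moves(increments=[[1, -0.2, 0, 0, 0], [1, 0, -0.5, 0, 0], [1, 0, -0.5, 0, 0], [1, 0, -0.5, 0, 0], [1, 0, -0.5, 0, 0], [1, 0, 0, 0, 0]])

```text
t: 13.4
eef_pos: [549.2, -117.1, 165.3]
tcp_rot: [2.387, 1.571, 2.351]
ft_force: [-0.2, 2.2, 2.5]
opening: 0.124
```

```bash
python3 -c "
from chk import *
avg()"
```

```text
pos [ 549.19 -117.09  165.3 ] F [0.07 1.23 2.49] M [ 0.237 -0.178 -0.012] op 0.122 t 13.7
```

Request:
apply_moves(increments=[[1, 0, -0.5, 0, 0], [1, 0, -0.5, 0, 0], [1, 0, -0.5, 0, 0], [1, 0, 0, 0, 0]])

```text
t: 14.1
eef_pos: [549.0, -118.6, 165.2]
tcp_rot: [3.072, 1.57, 3.036]
ft_force: [0.8, 1.4, 1.4]
opening: 0.122
```

```bash
python3 -c "
from chk import *
avg()"
```

```text
pos [ 549.09 -118.64  165.27] F [0.3  1.85 1.03] M [ 0.277 -0.124  0.   ] op 0.121 t 14.4
```

Request:
apply_moves(increments=[[1, 0, -0.5, 0, 0], [1, 0, -0.5, 0, 0], [1, 0, 0, 0, 0]])

```text
t: 14.7
eef_pos: [549.1, -119.7, 165.3]
tcp_rot: [-1.596, 1.571, -1.632]
ft_force: [0.0, 0.3, 0.8]
opening: 0.129
```

```bash
python3 -c "
from chk import *
avg()"
```

```text
pos [ 549.1  -119.67  165.29] F [-0.22  0.54  0.66] M [ 0.182 -0.074 -0.022] op 0.127 t 15.0
```

Request:
apply_moves(increments=[[1, 0, -0.5, 0, 0], [1, 0, -0.5, 0, 0], [1, 0, 0, 0, 0]])

```text
t: 15.3
eef_pos: [549.1, -120.7, 165.3]
tcp_rot: [-1.842, 1.571, -1.878]
ft_force: [0.4, 0.9, 0.0]
opening: 0.126
```

```bash
python3 -c "
from chk import *
avg()"
```

```text
pos [ 549.08 -120.67  165.31] F [ 0.04  0.81 -0.39] M [ 0.103 -0.11  -0.017] op 0.121 t 15.6
```

Request:
apply_moves(increments=[[1, 0, -0.5, 0, 0], [1, 0, -0.5, 0, 0], [1, 0, 0, 0, 0]])

```text
t: 15.9
eef_pos: [549.0, -121.7, 165.2]
tcp_rot: [-2.431, 1.571, -2.467]
ft_force: [-0.5, -0.0, -0.8]
opening: 0.124
```

```bash
python3 -c "
from chk import *
avg()"
```

```text
pos [ 549.02 -121.68  165.29] F [ 0.21  0.05 -0.92] M [-0.031 -0.08  -0.005] op 0.126 t 16.2
```

The force has vanished, so the pliers are over the notch. I'll centre by 0.8 mm more and lower.

Request:
apply_moves(increments=[[1, 0, -0.4, 0, 0], [1, 0, -0.4, 0, 0], [1, 0.5, 0, 0, 0], [1, 0.5, 0, 0, 0], [1, 0, 0, 0, 0]])

```text
t: 16.7
eef_pos: [549.0, -122.4, 164.2]
tcp_rot: [-2.772, 1.571, -2.808]
ft_force: [-0.3, 1.0, -1.0]
opening: 0.122
```

```bash
python3 -c "
from chk import *
avg()"
```

```text
pos [ 549.02 -122.42  164.32] F [-0.13  0.16 -0.8 ] M [-0.036 -0.108  0.013] op 0.124 t 17.0
```

Request:
apply_moves(increments=[[1, 0.5, 0, 0, 0], [1, 0.5, 0, 0, 0], [1, 0.5, 0, 0, 0], [1, 0, 0, 0, 0]])

```text
t: 17.4
eef_pos: [549.0, -122.4, 162.7]
tcp_rot: [-2.534, 1.571, -2.57]
ft_force: [-0.1, -0.1, -0.4]
opening: 0.124
```

```bash
python3 -c "
from chk import *
avg(4)"
```

```text
pos [ 549.02 -122.43  162.81] F [-0.31 -0.15 -0.88] M [-0.014 -0.106  0.009] op 0.123 t 17.6
```

Request:
apply_moves(increments=[[1, 0.5, 0, 0, 0], [1, 0.5, 0, 0, 0], [1, 0.5, 0, 0, 0], [1, 0, 0, 0, 0]])

```text
t: 18.0
eef_pos: [549.0, -122.4, 161.2]
tcp_rot: [-2.967, 1.571, -3.003]
ft_force: [-0.3, -1.1, -0.4]
opening: 0.123
```

```bash
python3 -c "
from chk import *
avg(4)"
```

```text
pos [ 549.02 -122.44  161.31] F [ 0.37 -0.26 -0.65] M [-0.028 -0.1    0.005] op 0.122 t 18.2
```

Request:
apply_moves(increments=[[1, 0.4, 0, 0, 0], [1, 0.4, 0, 0, 0], [1, 0, 0, 0, 0], [1, 0, 0, 0, 0]])

```text
t: 18.6
eef_pos: [549.1, -122.4, 160.6]
tcp_rot: [-0.663, 1.571, -0.699]
ft_force: [0.4, -0.2, -0.1]
opening: 0.127
```

```bash
python3 -c "
from chk import *
avg(5)"
```

```text
pos [ 549.04 -122.45  160.56] F [0.33 0.03 0.38] M [-0.038 -0.1    0.   ] op 0.121 t 18.85
```

The pliers are on the notch floor, 4.9 mm below the bar top. Releasing and retreating straight up.

Request:
apply_moves(increments=[[0.82, 0, 0, 0, 0], [0.78, 0, 0, 0, 0], [0.7, 0, 0, 0, 0], [0.6, 0, 0, 0, 0], [0.6, 0, 0, 0, 0], [0.6, 0, 0, 0, 0], [0.6, 0, 0, 0, 0]])

```text
t: 19.55
eef_pos: [549.0, -122.4, 160.5]
tcp_rot: [-1.817, 1.571, -1.853]
ft_force: [0.1, -0.1, -0.4]
opening: 0.399
```

```bash
python3 -c "
from chk import *
avg(3)"
```

```text
pos [ 549.02 -122.43  160.53] F [0.04 0.24 0.04] M [-0.031 -0.089 -0.033] op 0.402 t 19.7
```

Request:
apply_moves(increments=[[0.6, -5, 0, 0, 0], [0.6, -10, 0, 0, 0], [0.6, -15, 0, 0, 0], [0.6, -20, 0, 0, 0], [0.6, -20, 0, 0, 0], [0.6, -20, 0, 0, 0], [0.6, -10, 0, 0, 0], [0.6, 0, 0, 0, 0], [0.6, 0, 0, 0, 0], [0.6, 0, 0, 0, 0]])

```text
t: 20.7
eef_pos: [548.7, -122.3, 259.6]
tcp_rot: [2.879, 1.569, 2.843]
ft_force: [-0.5, 0.6, 0.6]
opening: 0.399
```

```bash
python3 -c "
from chk import *
from fit import W
avg(3);c=shot('scene','s6');shot('top','t6')
R=[549.24,-116.84,-.034]
print('expected jaw top, origin (in pic)',6*(proj(c,W(R,[[0,-4,179],[0,-4,11]]))-[375,160]))
s=cv2.imread('pics/s6.png');cv2.imwrite('pics/c8.png',cv2.resize(s[160:260,375:465],None,fx=6,fy=6,interpolation=cv2.INTER_CUBIC))"
```

```text
pos [ 548.81 -122.36  259.72] F [-0.1   0.07 -0.42] M [-0.034 -0.108 -0.013] op 0.401 t 20.85
expected jaw top, origin (in pic) [[259.74545535  57.14523273]
 [206.51994312 611.93488653]]
```

View pics/c8.png

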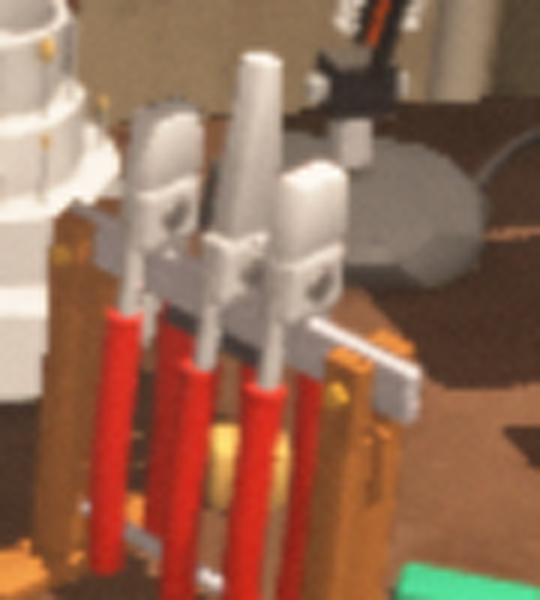

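The long pliers hang upright between the neighbours. Their jaw top is at pixel (418.3,169.5), exactly where the seated pose predicts it. The neighbours are within about 1 px of where they started, and the gripper is clear.

```bash
python3 -c "
from cell import env
print(env.job_done())"
```

```text
the job is handed in; nothing more can be done
None
```

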